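Set the index wheel of the vial feeder and cover it again

ROBOT

A 6-joint arm with a two-finger parallel gripper is mounted at the origin on a cart in front of the work surface, level with it; the furniture and walls round the work are solid. World frame = base frame: x ahead of the robot, y to its left, z up, the work surface at z = 0. Lengths are in m, angles in rad, forces in N, time in s.
With the tool pointing down it reaches from about 0.275 to 0.775 m from the base axis. Payload 14.6 kg.
Tool frame: the origin (TCP) lies midway between the tips of the shut fingers; the grasp point (between the pads) lies 19 mm behind it; z points along the fingers, y is the direction in which the jaws open and shut (so a half turn about z gives the same grasp; the last joint's range is limited). The gripper opens to 85 mm and grips with 20 to 120 N. Pads are 22 mm wide; open, the fingers measure 114 mm over their backs; the gripper's body (76 mm by 85 mm) begins 54 mm behind the grasp point. The pads swing forward as they close: fully open they stand 13 mm farther back than shut.
Start: joints at [-1.311, 0.263, -0.048, 1.259, 0, 1.415], TCP at [0.212, -0.48, 0.231] pointing down, gripper open.
Joint ranges: [-2.65, 2.65], [-0.89, 1.7], [-1.18, 1.37], [-2.13, 2.11], [-1.35, 1.29], [-3.14, 3.14]. Speed limits (rad/s): [1.89, 1.89, 2.57, 2.79, 3.14, 3.14].

INTERFACE

Orientations are given as a rotation vector (axis times angle).
In Python, from cell import r, optics gives the robot as it stands.
- The arm moves only by the tool jog_arm, never from a script. Its argument "deltas" is a list of rows, each a list of 2 entries, a list of its own where there are three numbers: the shift along the tool's x, y, z in mm, then the turn, a rotation vector about the tool's x, y, z in degrees. A call has 1 to 5 rows; each row is the pose to reach, as a shift and turn from the pose commanded when the call began, along the tool's axes at that moment; what a row does not reach only later rows make up. A row lasts 1/10 s, in which the tool goes at most 50 mm and 8.59 degrees, less where a joint would pass 70% of its speed; a pose out of reach is approached as far as the arm can. A call with a gripper value outside its range is refused whole. "hand" is the finger opening in mm, from 0 to 85.4, set as the call begins (left out, the last holds). The fingers move at their own pace and stop on an object; "squeeze" is the grip in N (left out, the last holds). Time passes only in rows, so rows that repeat a pose let the fingers close. It gives the time, the measured TCP pose, the force and the opening at its end, in the units of the state.
- r.get_state(): the state, without advancing time (a new reading comes with each control period).
- optics.get_image(name): name is "scene" or "top" or "wrist"; returns the picture (384x512x3 uint8, red, green, blue); there is no depth.
- optics.camera_info(name): a dict with "vertical_fov" (degrees; the focal length in pixels is half the picture's height over the tangent of half this angle, whatever the lens; pixels are square), "cx", "cy" (the principal point, pixels), "R" (3x3) and "t" (3): a world point X has camera coordinates R X + t; the wrist camera has in their place "mount" (4x4, takes a point from camera to tool coordinates, whose origin is the TCP and whose axes are the flange's). Camera axes: x right, y down, z forward; pixel columns grow to the right and rows downward; lengths in m; the calibration is good to about 2 mm. A picture is of the moment at which its call begins: read the wrist's pose just before it. camera_info takes no time and is no camera call.
- r.hand_in(): hands the job in, once; it reports no verdict.
The state is a dict: "time_s": time; "q": joint angles; "dq": joint speeds; "joint_efforts": joint torques, N m; "position": TCP position; "ee_rot": TCP orientation; "ft_force": force on the tool from outside, world axes, zero at the start; "wrist_torque": the same for the moment, N m; "opening": finger opening in m.
Only numpy, scipy, OpenCV 4.12 (cv2) and the standard library are available. Lean on these libraries where they do the work, as an engineer would, in place of code of your own. Each camera call takes 0.05 s, during which the arm holds its last target.

TASK

Slide the cover on the vial feeder's sloping panel fully aside to uncover the ridged wheel. Roll the wheel upward, pushing its ridges one after the other, until the single wide ridge comes up from below and stands level with the two fixed pointers beside the wheel; then slide the cover fully back over the wheel. Leave the other things on the table where they are.

Things in the scene. Friction and masses are not known exactly. Their poses are not given: they have to be found in the camera images.
- feeder: Vial feeder: fixed white desk-shaped housing with grey sides, x -69 to +105, y -62 to +130 mm, 244 mm tall (304 with the tube on top). Origin on the table below the centre of the wheel's window; x to its back, y to its left, z up. Its panel is a plane sloping up to the back at 40 degrees, facing up and to the front (-x), 75 mm up and down the slope from the window's centre.
- window (a point): Centre of the wheel's window, in the panel's plane, 90 mm above the table; axes as the feeder's. The window is a slot 48 mm wide (y) and 100 mm along the slope. The two pointers are low dark bars on the panel level with this point, one on each side of the slot, from 28 to 48 mm to its left and right, 6 mm wide along the slope and 5 mm high.
- head_edge (a point): Middle of the lower front edge of the head that overhangs the panel, 202 mm above the table and 22 mm in front of (-x) the window's centre; the edge runs along y over the feeder's whole width. A gripper pointing straight down does not get to the wheel because of it; tilted about 40 degrees, square to the panel, it has room.
- wheel_axle (a point): Centre of the wheel, 30 mm below the panel's plane behind the window's centre; axes as the feeder's. The wheel turns about y, is 40 mm wide and black: a drum of 42 mm radius with 8 grey ridges across it, 45 degrees apart, reaching to 56 mm radius. Seven ridges are 6 mm thick, the index ridge is 16 mm thick. At the window's centre a ridge stands 26 mm above the panel.
- index_wheel (a joint): Angle of the wide ridge (rad): 0 when its middle is level with the pointers (square to the panel), negative while it is below them, growing as the exposed side is pushed up the slope. The other ridges stand at this angle plus multiples of 0.785. Stops at -2.3 and 0.7; friction (about 0.12 N m) holds it where it is left, no clicks.
- cover (a joint): Position of the sliding cover (m): 0 when it is fully closed, centred over the wheel, 0.085 when it is slid fully aside to the feeder's left (+y). Friction about 2 N; it stays where it is left.
- cover_grip (a point): Centre of the cover's handle, 50 mm above the panel; axes: x up the slope, y to the feeder's left, z out of the panel. The cover is a steel bridge 124 mm along the slope and 64 mm wide (y), its top 36 mm above the panel; on it stands a black bar handle, 70 mm along the slope, 12 mm thick (y), from 36 to 62 mm above the panel.
- jar_mid (a point): Bystander, to be left where it is: the white jar with a lid, 60 mm across and 80 mm tall, standing to the left of the feeder; this point is at its middle, half-way up.
- tape_mid (a point): Bystander, to be left where it is: the roll of tape, 105 mm across and 25 mm high, lying to the right of the feeder; this point is at its middle, half-way up.
- pen_mid (a point): Bystander, to be left where it is: the marker pen, 135 mm long and 17 mm thick, lying across the front of the feeder; this point is at its middle, half-way up.
- driver_mid (a point): Bystander, to be left where it is: the screwdriver, 190 mm long and 25 mm thick, lying on the table in front of and to the left of the feeder; this point is at its middle, half-way up.
- wash_bottle_mid (a point): Bystander, to be left where it is: the bottle with a screw cap, 52 mm across and 120 mm tall, standing to the right of the feeder, some way off; this point is at its middle, half-way up.
- vial_mid (a point): Bystander, to be left where it is: the vial, 23 mm across and 76 mm tall, standing at the right front corner of the feeder; this point is at its middle, half-way up.

How it is judged:
On the way, in this order (a step that is already met when the one before it is completed fails the run):
1. the cover is slid aside (at least 75 of its 85 mm) (value of joint cover above 0.075 m), for 0.2 s.
2. the wide ridge is level with the pointers (within 0.12 rad) and at rest, with the cover still aside (value of joint index_wheel between -0.12 and 0.12 rad and velocity of joint index_wheel between -0.05 and 0.05 rad/s and value of joint cover above 0.06 m), for 0.3 s.
3. the cover is back over the wheel (within 6 mm of closed) (value of joint cover below 0.006 m), for 0.2 s.
At the end, for the whole second after the job is handed in: The wide ridge is level with the pointers within 0.12 rad (about 6 mm at the rim), the wheel is at rest, and the cover is within 6 mm of fully closed (value of joint index_wheel between -0.12 and 0.12 rad and velocity of joint index_wheel between -0.05 and 0.05 rad/s and value of joint cover below 0.006 m); the robot touches nothing.
It fails at once if a bystander was moved by more than 25 mm (distance of any of jar_mid, tape_mid, pen_mid, driver_mid, wash_bottle_mid, vial_mid from where it was at the start of the episode above 0.025 m).
It also fails if it takes over 58 s, if anything falls off the work surface, if the arm or the gripper's body presses on something with over 40 N, if the wrist force passes 120 N, or if a joint passes its speed limit or range.

## Working session

There is one attempt and no reset: what is moved stays moved. The work goes in short steps, Python scripts to look and compute and a tool call to move; the robot and the scene stay as the last step left them, time stands still between calls to the robot, and variables do not carry over. Pictures are saved under pics/ and viewed, and the job is handed in when it is done.

Besides the shell and the picture viewer there is one more tool, called after "Call:" by a JSON object that holds its "api" and its "payload", one argument or row to a line. jog_arm: Moves the arm, as the interface text tells. Its arguments: {"type":"object","properties":{"deltas":{"type":"array","items":{"type":"array"}},"hand":{"type":"number"},"squeeze":{"type":"number"}},"required":["deltas"]}

```bash
mkdir -p pics; ls; python3 - <<'E'
from cell import r, optics
import cv2,numpy as np
s=r.get_state();print(s)
for n in("scene","top","wrist"):
    im=optics.get_image(n);cv2.imwrite(f"pics/a_{n}.png",im[:,:,::-1]);print(n,optics.camera_info(n))
E
```

```text
pics
{'time_s': 0.0, 'q': array([-1.31125072e+00,  2.63549261e-01, -4.89488446e-02,  1.25942143e+00,
        9.46978542e-06,  1.41546846e+00]), 'dq': array([-0.00093231,  0.000973  , -0.00121499, -0.00123001,  0.00163285,
        0.000918  ]), 'joint_efforts': array([ 2.73868820e-03, -6.37622309e+01,  3.84564757e+01,  1.35558931e-02,
       -3.11825045e-05,  5.05409346e-06]), 'position': array([ 0.21152356, -0.48018844,  0.23080709]), 'ee_rot': array([-3.07314519e+00, -6.46787006e-01,  7.70132244e-05]), 'ft_force': array([-1.0883926 ,  0.16221348,  0.43273804]), 'wrist_torque': array([ 0.04049676, -0.07238892, -0.01507826]), 'opening': 0.08544748253652953}
scene {'vertical_fov': 57.796587546404574, 'cx': 249.59042427792866, 'cy': 186.43898820837111, 'R': array([[-0.85172923, -0.52397903, -0.00181268],
       [-0.39052173,  0.63709297, -0.66453391],
       [ 0.34935668, -0.56529507, -0.74725591]]), 't': array([0.41027513, 0.32055723, 1.0214484 ])}
top {'vertical_fov': 43.53305968200789, 'cx': 250.76166285413575, 'cy': 187.55288759467356, 'R': array([[-0.13912505, -0.99024791,  0.00730013],
       [-0.92692209,  0.12762661, -0.35288369],
       [ 0.34851064, -0.05586161, -0.93563872]]), 't': array([0.04751579, 0.54697745, 1.37591705])}
wrist {'vertical_fov': 58.4984280713643, 'cx': 253.0063884379286, 'cy': 188.48397165839722, 'mount': array([[-2.56314648e-04, -9.57801081e-01, -2.87431771e-01,
         7.23056866e-02],
       [ 9.99999967e-01, -2.42417877e-04, -8.39383004e-05,
        -3.85247912e-05],
       [ 1.07175952e-05, -2.87431783e-01,  9.57801112e-01,
        -1.42356754e-01],
       [ 0.00000000e+00,  0.00000000e+00,  0.00000000e+00,
         1.00000000e+00]])}
```

View pics/a_scene.png

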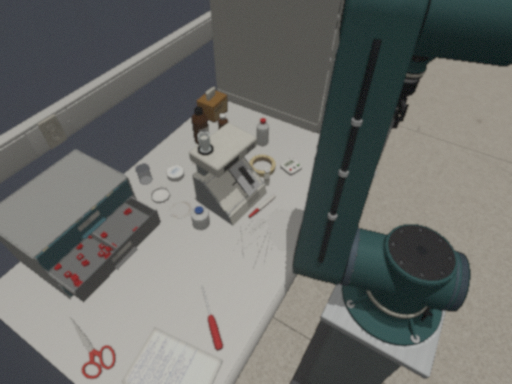

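View pics/a_top.png

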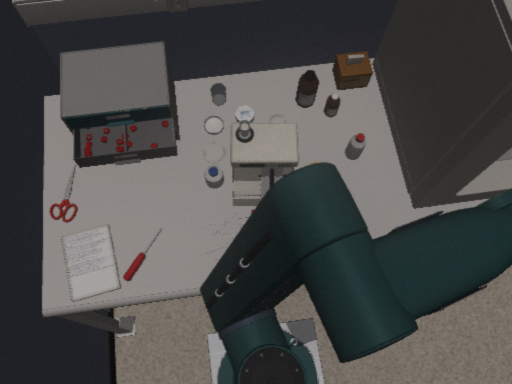

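View pics/a_wrist.png

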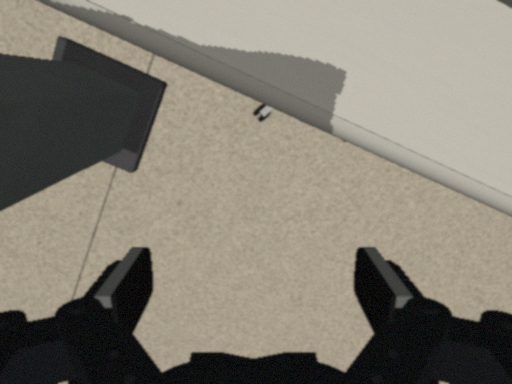

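```bash
python3 - <<'E'
import cv2
a=cv2.imread("pics/a_scene.png")[80:240,150:330];b=cv2.imread("pics/a_top.png")[90:230,190:340]
cv2.imwrite("pics/b1.png",cv2.resize(a,None,fx=3.7,fy=3.7,interpolation=2));cv2.imwrite("pics/b2.png",cv2.resize(b,None,fx=4,fy=4,interpolation=2))
E
```

```text
(no output)
```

View pics/b1.png

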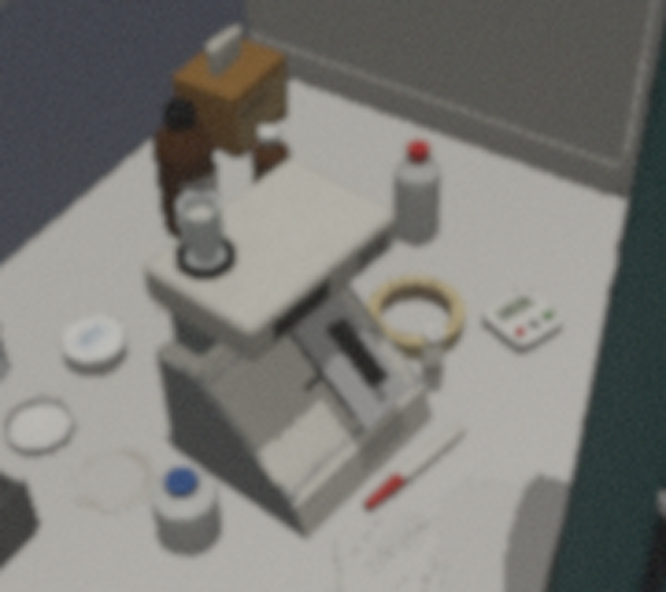

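View pics/b2.png

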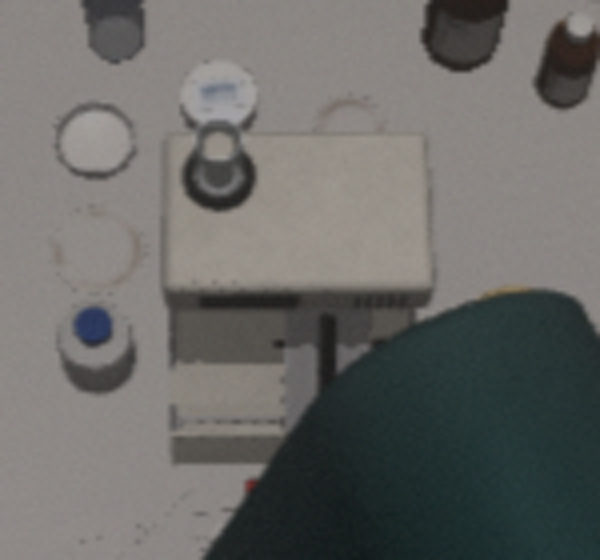

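```bash
cat > h.py <<'E'
import numpy as np,cv2
from cell import r,optics
from scipy.spatial.transform import Rotation as Ro
def proj(n,X):
    c=optics.camera_info(n);f=192/np.tan(np.radians(c['vertical_fov'])/2)
    if n=='wrist':
        s=r.get_state();T=np.eye(4);T[:3,:3]=Ro.from_rotvec(s['ee_rot']).as_matrix();T[:3,3]=s['position']
        M=np.linalg.inv(T@c['mount']);R,t=M[:3,:3],M[:3,3]
    else:R,t=c['R'],c['t']
    p=np.atleast_2d(X)@R.T+t
    return np.c_[f*p[:,0]/p[:,2]+c['cx'],f*p[:,1]/p[:,2]+c['cy']]
E
python3 - <<'E'
from h import *
from scipy.optimize import least_squares
H=np.array([[105,-62,244],[-22,-62,244],[-22,130,244],[105,130,244],[-69,130,0]])/1e3
sc=np.array([[288,160],[390,215],[250,335],[150,265],[305,535]])/3.7+[150,80]
tp=np.array([[425,133],[430,290],[165,290],[165,133],[172,464]])/4+[190,90]
def W(p):return np.c_[H[:,:2]@np.array([[np.cos(p[2]),-np.sin(p[2])],[np.sin(p[2]),np.cos(p[2])]]).T+p[:2],H[:,2]]
res=lambda p:np.r_[(proj('scene',W(p))-sc).ravel(),(proj('top',W(p))-tp).ravel()]
o=least_squares(res,[.5,0,0],loss='soft_l1');print(o.x);print(res(o.x).reshape(2,-1,2).round(1))
E
```

```text
[ 0.5799826 -0.1041708 -0.1310096]
[[[ 0.5 -1.8]
  [ 2.4 -1.2]
  [-0.1 -0.6]
  [-3.3 -0.2]
  [ 0.3  1.6]]

 [[ 0.4 -0.8]
  [ 1.   0.2]
  [-1.2  0.5]
  [-0.9 -0.5]
  [-0.6  0.5]]]
```

```bash
cat >> h.py <<'E'
import json,os
P=json.load(open('pose.json')) if os.path.exists('pose.json') else [.57998,-.10417,-.131]
Rf=Ro.from_euler('z',P[2]).as_matrix()
c,s_=np.cos(np.radians(40)),np.sin(np.radians(40))
A=Rf@np.array([[c,0,-s_],[0,1,0],[s_,0,c]])   # columns u,y,n in world
O=np.array([P[0],P[1],.09])
RT=A@np.diag([-1,1,-1.])   # tool: x down slope, y left, z into panel
def pan(X):return (np.asarray(X)-O)@A*1e3
def where():
    s=r.get_state();R=Ro.from_rotvec(s['ee_rot']).as_matrix()
    print('t',round(s['time_s'],2),'TCP u,y,n',pan(s['position']).round(1),'err rot deg',np.degrees(Ro.from_matrix(RT.T@R).as_rotvec()).round(1),'F u,y,n',(s['ft_force']@A).round(1),'op',round(s['opening']*1e3,1),'q',s['q'].round(2))
def go(u,y,n):
    s=r.get_state();R=Ro.from_rotvec(s['ee_rot']).as_matrix()
    X=O+A@(np.array([u,y,n])/1e3);print('world',X.round(3))
    print('delta mm',(R.T@(X-s['position'])*1e3).round(1),'turn',np.degrees(Ro.from_matrix(R.T@RT).as_rotvec()).round(1))
E
python3 -c "
from h import *
where();go(-5,0,140)"
```

```text
t 0.15 TCP u,y,n [-151.6 -421.   311.2] err rot deg [ 51.3  14.4 140.9] F u,y,n [0.5 0.1 0.3] op 85.4 q [-1.31  0.26 -0.05  1.26  0.    1.42]
world [ 0.487 -0.092  0.194]
delta mm [ 408.6 -244.4   37.1] turn [ -51.3  -14.4 -140.9]
```

Call:
{"api": "jog_arm", "payload": {
  "deltas": [
    [[40,-25,-20],[-3,-1,-8]],
    [[80,-50,-40],[-6,-2,-16]],
    [[120,-75,-60],[-9,-3,-24]],
    [[160,-100,-60],[-12,-3.5,-32]],
    [[200,-125,-60],[-15,-4,-40]]
  ],
  "hand": 60
}}

```text
time_s: 0.65
position: [0.345, -0.2838, 0.292]
ee_rot: [2.432, 1.529, -0.019]
ft_force: [1.0, -0.3, -0.6]
opening: 0.06
```

```bash
python3 -c "
from h import *
where();go(-5,0,140)"
```

```text
t 0.65 TCP u,y,n [ -30.6 -208.8  289.4] err rot deg [ 36.3   9.7 100.6] F u,y,n [ 0.4 -0.2 -1.2] op 60.0 q [-0.83 -0.07 -0.31  1.07 -0.06  1.18]
world [ 0.487 -0.092  0.194]
delta mm [247.4  26.3  68.4] turn [ -36.3   -9.7 -100.6]
```

Call:
{"api": "jog_arm", "payload": {
  "deltas": [
    [[30,3,0],[-3,-1,-7.9]],
    [[60,6,0],[-6,-2,-15.8]],
    [[90,9,0],[-9,-3,-23.7]],
    [[120,12,0],[-12,-3.5,-31.6]],
    [[150,15,0],[-15,-4,-39.5]]
  ]
}}

```text
time_s: 1.15
position: [0.425, -0.158, 0.2717]
ee_rot: [1.6, 2.102, -0.034]
ft_force: [-0.4, -0.4, 0.0]
opening: 0.0597
```

```bash
python3 -c "
from h import *
where();go(-5,0,140)"
```

```text
t 1.15 TCP u,y,n [  4.5 -73.6 233.5] err rot deg [21.7  5.3 61. ] F u,y,n [-0.2 -0.4  0.3] op 59.7 q [-0.46 -0.19 -0.56  0.72 -0.11  0.81]
world [ 0.487 -0.092  0.194]
delta mm [78.5 56.  70.5] turn [-21.7  -5.3 -61. ]
```

Call:
{"api": "jog_arm", "payload": {
  "deltas": [
    [[8,6,0],[-2.7,-0.7,-7.8]],
    [[16,11,0],[-5.5,-1.3,-15.5]],
    [[24,17,0],[-8.2,-2,-23.2]],
    [[32,22,0],[-11,-2.6,-31]],
    [[40,28,5],[-13.7,-3.3,-38.7]]
  ]
}}

```text
time_s: 1.65
position: [0.4447, -0.1158, 0.2595]
ee_rot: [0.698, 2.394, -0.052]
ft_force: [0.6, 0.1, 0.1]
opening: 0.0598
```

```bash
python3 -c "
from h import *
where();go(-5,0,140)"
```

```text
t 1.65 TCP u,y,n [  7.3 -29.2 215.1] err rot deg [ 8.   2.  22.3] F u,y,n [ 0.5  0.2 -0.3] op 59.8 q [-0.49 -0.28 -0.74  0.46  0.08  0.11]
world [ 0.487 -0.092  0.194]
delta mm [22.  32.8 71.3] turn [ -8.   -2.  -22.3]
```

Call:
{"api": "jog_arm", "payload": {
  "deltas": [
    [[7,11,10],[-2.7,-0.7,-7.5]],
    [[14,22,20],[-5.4,-1.4,-15]],
    [[22,33,30],[-8,-2,-22.3]],
    [[22,33,40],[-8,-2,-22.3]],
    [[22,33,40],[-8,-2,-22.3]]
  ]
}}

```text
time_s: 2.15
position: [0.4692, -0.0859, 0.2177]
ee_rot: [0.169, 2.441, -0.057]
ft_force: [0.5, -0.3, -0.1]
opening: 0.0598
```

```bash
python3 - <<'E'
from h import *
where();go(-20,0,100)
u=[[-20,0,0]]
for n in("wrist","top","scene"):
    im=optics.get_image(n)[:,:,::-1].copy();cv2.imwrite(f"pics/c_{n}.png",im)
im=cv2.imread("pics/c_wrist.png");im=cv2.resize(im,None,fx=1.5,fy=1.5)
def pt(u,y,n):return O+A@(np.array([u,y,n])/1e3)
for p in [(35,-6,62),(35,6,62),(-35,-6,62),(-35,6,62),(62,32,36),(62,-32,36),(-62,32,36),(-62,-32,36),(0,0,62)]:
    q=proj('wrist',pt(*p))[0]*1.5;cv2.circle(im,(int(q[0]),int(q[1])),3,(0,0,255),1)
cv2.imwrite("pics/c_w2.png",im)
E
```

```text
t 2.15 TCP u,y,n [ -3.9   3.6 170. ] err rot deg [0.1 0.2 0.4] F u,y,n [ 0.3 -0.2 -0.4] op 59.8 q [-0.49 -0.22 -0.86  0.27  0.23 -0.27]
world [ 0.501 -0.094  0.154]
delta mm [15.9 -3.6 70. ] turn [-0.1 -0.2 -0.4]
```

View pics/c_w2.png

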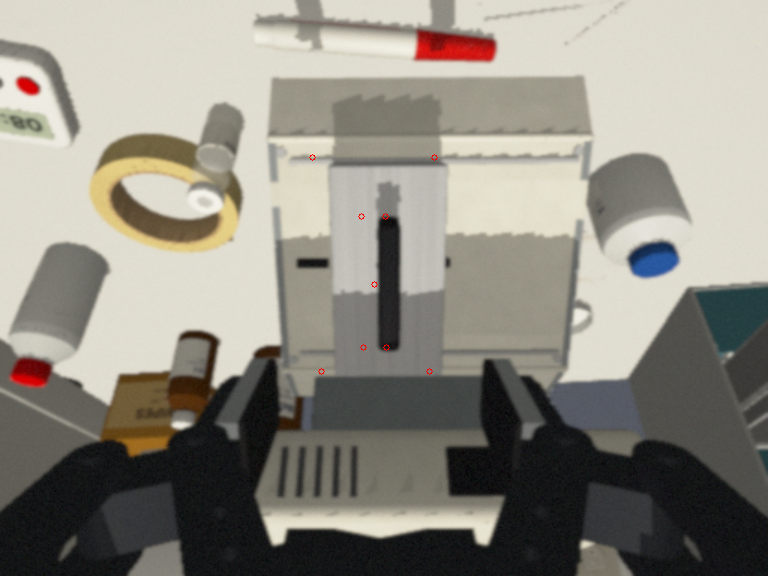

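View pics/c_scene.png

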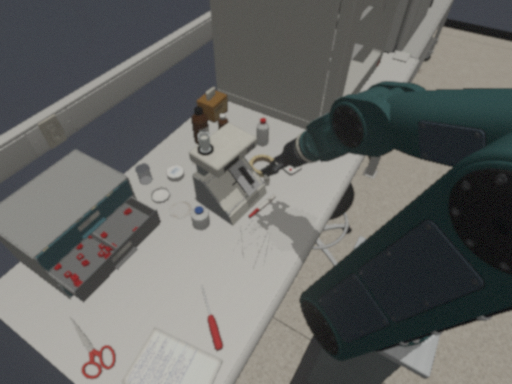

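```bash
cat > fit.py <<'E'
from h import *
from scipy.optimize import least_squares
# panel pts (u,y,n) mm, pixel in 1.5x
D=[((-62,-32,36),(331,165)),((-62,32,36),(446,165)),((0,-48,2.5),(297,263)),((-35,0,62),(389,219)),((35,0,62),(389,349))]
def wp(p,X):
    Rf=Ro.from_euler('z',p[2]).as_matrix()
    A=Rf@np.array([[c,0,-s_],[0,1,0],[s_,0,c]])
    return np.array([p[0],p[1],.09])+np.asarray(X)/1e3@A.T
U=[d[0] for d in D];V=np.array([d[1] for d in D])/1.5
res=lambda p:(proj('wrist',wp(p,U))-V).ravel()
o=least_squares(res,P);print(o.x);print(res(o.x).reshape(-1,2).round(1))
json.dump(list(o.x),open('pose.json','w'))
E
python3 fit.py; python3 -c "
from h import *
where();go(-15,0,110)"
```

```text
[ 0.58484618 -0.10087364 -0.18548141]
[[-1.9 -2.1]
 [ 1.2  0.5]
 [ 5.5 -2.7]
 [-0.2  2.4]
 [-3.7  1.5]]
t 2.3 TCP u,y,n [ -5.9  -6.7 173.7] err rot deg [-1.9  0.1 -2. ] F u,y,n [0.8 0.5 0.5] op 60.1 q [-0.49 -0.23 -0.86  0.27  0.23 -0.27]
world [ 0.504 -0.086  0.165]
delta mm [ 8.9  4.9 63.9] turn [ 1.9 -0.1  2. ]
```

```bash
cat > fit.py <<'E'
from h import *
from scipy.optimize import least_squares
D=[((-62,-32,36),(331,165),1),((-62,32,36),(446,165),1),((-35,0,62),(389,219),1),((35,0,62),(389,349),1),((0,-48,2.5),(297,263),0),((0,48,2.5),(450,262),0)]
def wp(p,X):
    Rf=Ro.from_euler('z',p[2]).as_matrix()
    A=Rf@np.array([[c,0,-s_],[0,1,0],[s_,0,c]])
    return np.array([p[0],p[1],.09])+np.asarray(X)/1e3@A.T
V=np.array([d[1] for d in D])/1.5
def res(p):
    U=[np.array(d[0])+[0,p[3]*1e3*d[2],0] for d in D]
    return (proj('wrist',wp(p,U))-V).ravel()
o=least_squares(res,P+[0]);print(o.x);print(res(o.x).reshape(-1,2).round(1))
json.dump(list(o.x[:3]),open('pose.json','w'))
im=cv2.resize(cv2.imread("pics/c_wrist.png"),None,fx=1.5,fy=1.5)
k=o.x[3]*1e3
for p in [(35,-6+k,62),(35,6+k,62),(-35,-6+k,62),(-35,6+k,62),(62,32+k,36),(62,-32+k,36),(-62,32+k,36),(-62,-32+k,36),(3,-28,0),(3,-48,0),(3,48,0),(3,28,0),(-75,130,0),(-75,-62,0),(20,130,0),(20,-62,0)]:
    q=proj('wrist',wp(o.x,[p]))[0]*1.5;cv2.circle(im,(int(q[0]),int(q[1])),3,(0,0,255),1)
X=np.array([[-69,-62,0],[-69,130,0]])/1e3
Rf=Ro.from_euler('z',o.x[2]).as_matrix()
for q in proj('wrist',X@Rf.T+[o.x[0],o.x[1],0])*1.5: cv2.circle(im,(int(q[0]),int(q[1])),3,(255,0,0),1)
cv2.imwrite("pics/c_w3.png",im)
E
python3 fit.py
```

```text
[ 0.58430182 -0.10594592 -0.13383965  0.00880626]
[[-1.7 -0.6]
 [ 1.6 -0.9]
 [ 0.1  2.4]
 [ 0.1  1.5]
 [ 0.3 -1. ]
 [-0.3 -0.8]]
```

View pics/c_w3.png

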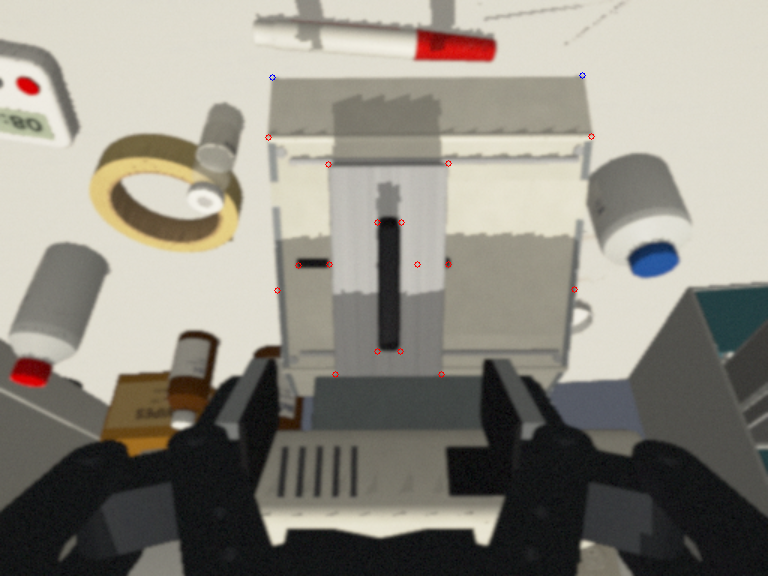

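```bash
python3 -c "
from h import *
where();go(-15,9,90);go(-15,9,41)"
```

```text
t 2.3 TCP u,y,n [ -6.1   4.4 173.9] err rot deg [0.  0.1 0.2] F u,y,n [0.8 0.4 0.5] op 60.1 q [-0.49 -0.23 -0.86  0.27  0.23 -0.27]
world [ 0.517 -0.088  0.149]
delta mm [ 8.8  4.6 83.9] turn [-0.  -0.1 -0.2]
world [ 0.548 -0.092  0.112]
delta mm [  8.8   4.6 132.9] turn [-0.  -0.1 -0.2]
```

Call:
{"api": "jog_arm", "payload": {
  "deltas": [
    [[4,2,25],[0,0,0]],
    [[9,4.6,55],[0,0,0]],
    [[9,4.6,85],[0,0,0]],
    [[9,4.6,105],[0,0,0]],
    [[9,4.6,105],[0,0,0]]
  ],
  "hand": 45
}}

```text
time_s: 2.8
position: [0.5304, -0.0894, 0.1312]
ee_rot: [0.168, 2.442, -0.057]
ft_force: [-0.6, -0.3, 0.3]
opening: 0.0457
```

```bash
python3 -c "
from h import *
where();go(-15,9,41)
cv2.imwrite('pics/d.png',optics.get_image('wrist')[:,:,::-1])"
```

```text
t 2.8 TCP u,y,n [-16.1   9.2  67.3] err rot deg [-0.   0.2  0.2] F u,y,n [-0.2 -0.4  0.6] op 45.7 q [-0.42  0.02 -0.97 -0.1   0.18 -0.21]
world [ 0.548 -0.092  0.112]
delta mm [-1.2 -0.2 26.3] turn [ 0.  -0.2 -0.2]
```

View pics/d.png

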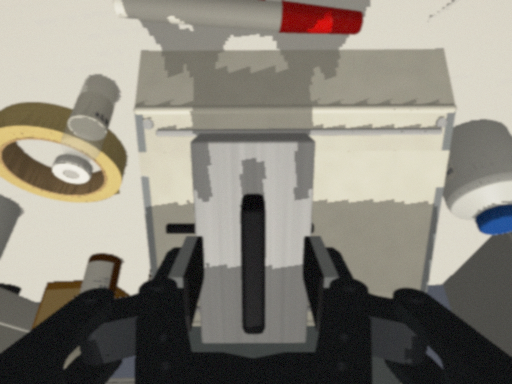

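Handle (col ≈ 253) is centred between the fingers (cols ≈ 195 and 310). Going down and gripping.

Call:
{"api": "jog_arm", "payload": {
  "deltas": [
    [[-1,0,13],[0,0,0]],
    [[-1,0,26],[0,0,0]],
    [[-1,0,26],[0,0,0]],
    [[-1,0,26],[0,0,0]]
  ]
}}

```text
time_s: 3.25
position: [0.547, -0.0918, 0.1143]
ee_rot: [0.168, 2.439, -0.058]
ft_force: [-0.4, 0.9, 0.3]
opening: 0.0454
```

Call:
{"api": "jog_arm", "payload": {
  "deltas": [
    [[0,0,0],[0,0,0]],
    [[0,0,0],[0,0,0]],
    [[0,0,0],[0,0,0]],
    [[0,0,0],[0,0,0]],
    [[0,0,0],[0,0,0]]
  ],
  "hand": 0,
  "squeeze": 30
}}

```text
time_s: 3.75
position: [0.5473, -0.0919, 0.1141]
ee_rot: [0.168, 2.439, -0.058]
ft_force: [-10.5, 1.6, 12.3]
opening: 0.0113
```

```bash
python3 -c "
from h import *
where()"
```

```text
t 3.75 TCP u,y,n [-14.    9.   43.3] err rot deg [0.  0.  0.2] F u,y,n [-0.3  0.2 16.3] op 11.3 q [-0.4   0.09 -0.97 -0.17  0.17 -0.2 ]
```

Call:
{"api": "jog_arm", "payload": {
  "deltas": [
    [[0,3,-1.5],[0,0,0]],
    [[0,15,-1.5],[0,0,0]],
    [[0,30,-1.5],[0,0,0]],
    [[0,45,-1.5],[0,0,0]],
    [[0,55,-1.5],[0,0,0]]
  ]
}}

```text
time_s: 4.25
position: [0.5541, -0.0368, 0.1147]
ee_rot: [0.168, 2.44, -0.058]
ft_force: [7.9, -3.5, -10.2]
opening: 0.0114
```

```bash
python3 -c "
from h import *
where()"
```

```text
t 4.25 TCP u,y,n [-14.2  64.5  44.1] err rot deg [0.  0.1 0.2] F u,y,n [ -0.2  -2.4 -13.1] op 11.4 q [-0.25  0.09 -0.97 -0.18  0.08 -0.09]
```

Call:
{"api": "jog_arm", "payload": {
  "deltas": [
    [[0,8,0.7],[0,0,0]],
    [[0,15,0.7],[0,0,0]],
    [[0,20,0.7],[0,0,0]],
    [[0,22,0.7],[0,0,0]],
    [[0,22,0.7],[0,0,0]]
  ]
}}

```text
time_s: 4.75
position: [0.5569, -0.0161, 0.1145]
ee_rot: [0.169, 2.439, -0.061]
ft_force: [-10.3, -6.2, 8.8]
opening: 0.0113
```

```bash
python3 -c "
from h import *
where()
cv2.imwrite('pics/e.png',optics.get_image('wrist')[:,:,::-1])"
```

```text
t 4.75 TCP u,y,n [-14.2  85.4  44. ] err rot deg [0.1 0.1 0.2] F u,y,n [-1.5 -7.5 12.8] op 11.3 q [-0.19  0.09 -0.97 -0.19  0.04 -0.04]
```

View pics/e.png

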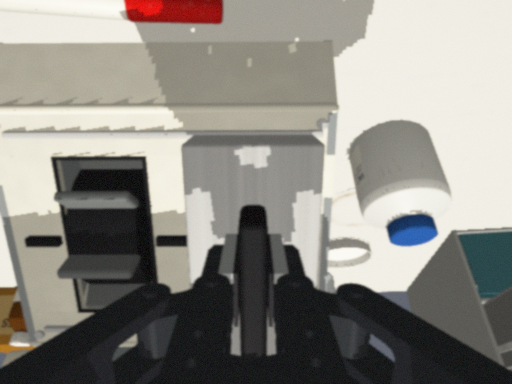

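Call:
{"api": "jog_arm", "payload": {
  "deltas": [
    [[0,0,0],[0,0,0]],
    [[0,0,0],[0,0,0]],
    [[0,0,0],[0,0,0]],
    [[0,0,-30],[0,0,0]],
    [[0,0,-70],[0,0,0]]
  ],
  "hand": 40
}}

```text
time_s: 5.3
position: [0.5121, -0.0094, 0.1669]
ee_rot: [0.169, 2.443, -0.057]
ft_force: [0.7, -0.3, 0.3]
opening: 0.0402
```

Call:
{"api": "jog_arm", "payload": {
  "deltas": [
    [[0,-20,-20],[0,0,0]],
    [[0,-45,-40],[0,0,0]],
    [[0,-65,-60],[0,0,0]],
    [[0,-85,-60],[0,0,0]],
    [[0,-85,-60],[0,0,0]]
  ],
  "hand": 0
}}

```text
time_s: 5.8
position: [0.463, -0.0905, 0.2146]
ee_rot: [0.171, 2.438, -0.06]
ft_force: [0.8, 0.9, -0.0]
opening: -0.0001
```

```bash
cat > look.py <<'E'
import sys
from h import *
where()
im=optics.get_image('wrist')[:,:,::-1]
name=sys.argv[1]
im=cv2.resize(im,None,fx=1.5,fy=1.5)
def pt(u,y,n):return O+A@(np.array([u,y,n])/1e3)
cv2.imwrite(f'pics/{name}_raw.png',im)
for th in range(-60,61,15):   # expected ridge tip position on right side
    t=np.radians(th)
    for y in(-23,23):
        q=proj('wrist',pt(56*np.sin(t),y,-30+56*np.cos(t)))[0]*1.5
        cv2.circle(im,(int(q[0]),int(q[1])),2,(0,0,255),-1)
        cv2.putText(im,str(th),(int(q[0])+4,int(q[1])),0,.35,(0,0,255),1)
cv2.imwrite(f'pics/{name}.png',im)
E
python3 look.py f
```

```text
t 5.8 TCP u,y,n [-13.6  -0.9 174. ] err rot deg [ 0.1 -0.   0.3] F u,y,n [ 0.5  1.  -0.5] op -0.1 q [-0.51 -0.23 -0.88  0.26  0.24 -0.29]
```

View pics/f.png

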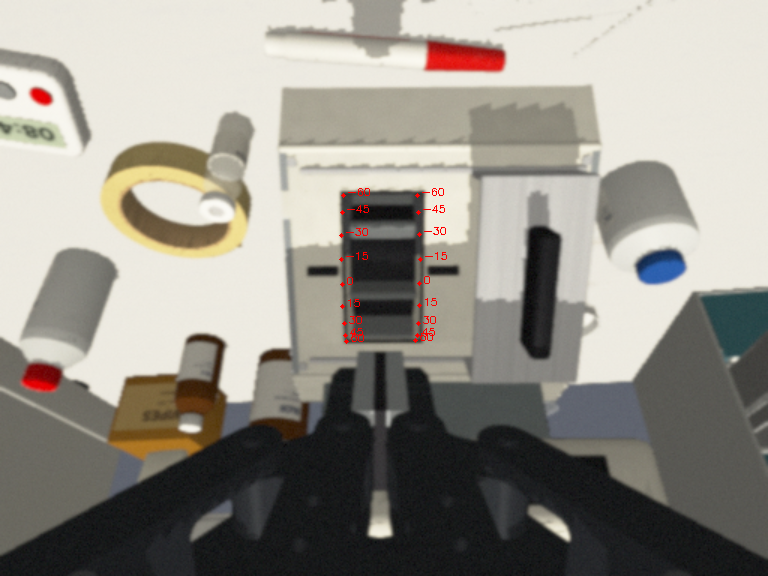

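```bash
python3 -c "
import cv2
a=cv2.imread('pics/f_raw.png')[170:370,290:480];cv2.imwrite('pics/f2.png',cv2.resize(a,None,fx=3,fy=3,interpolation=2))"
```

```text
(no output)
```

View pics/f2.png

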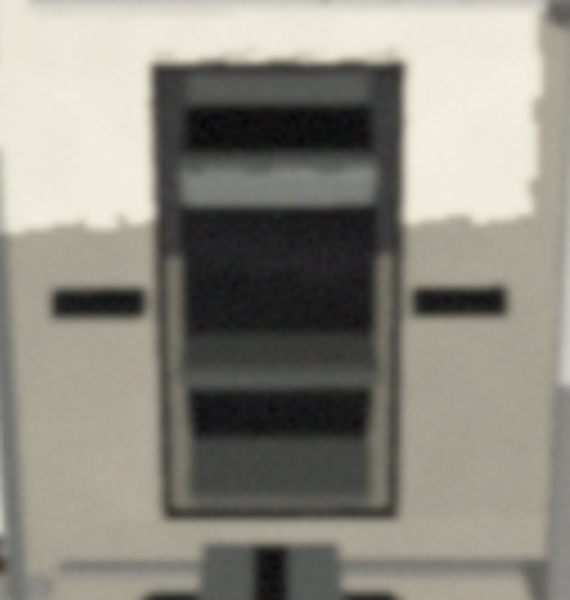

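Call:
{"api": "jog_arm", "payload": {
  "deltas": [
    [[10,1,35],[0,0,0]],
    [[20,1,75],[0,0,0]],
    [[36,1,110],[0,0,0]],
    [[37,1,130],[0,0,0]],
    [[37,1,130],[0,0,0]]
  ]
}}

```text
time_s: 6.35
position: [0.5176, -0.0934, 0.0873]
ee_rot: [0.168, 2.444, -0.055]
ft_force: [-0.1, -0.2, -1.1]
opening: 0.0002
```

```bash
python3 look.py g
```

```text
t 6.35 TCP u,y,n [-53.7   3.5  41.5] err rot deg [-0.1  0.3  0.2] F u,y,n [-0.8 -0.3 -0.8] op 0.2 q [-0.44  0.1  -1.07 -0.27  0.2  -0.24]
```

View pics/g.png

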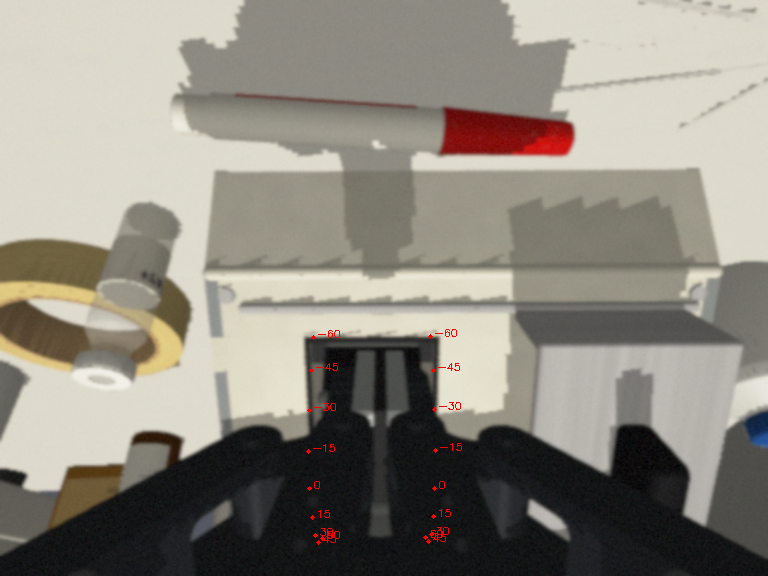

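Call:
{"api": "jog_arm", "payload": {
  "deltas": [
    [[-3,-3,10],[0,0,0]],
    [[-3,-3,20],[0,0,0]],
    [[-3,-3,30],[0,0,0]],
    [[-3,-3,34],[0,0,0]],
    [[-3,-3,34],[0,0,0]]
  ]
}}

```text
time_s: 6.9
position: [0.5417, -0.1011, 0.0665]
ee_rot: [0.168, 2.439, -0.058]
ft_force: [0.2, -0.1, -0.2]
opening: 0.0002
```

```bash
python3 -c "
from h import *
where()"
```

```text
t 6.9 TCP u,y,n [-47.9  -0.9   9.5] err rot deg [0.  0.  0.2] F u,y,n [ 0.  -0.1 -0.3] op 0.2 q [-0.43  0.19 -1.07 -0.36  0.19 -0.23]
```

Call:
{"api": "jog_arm", "payload": {
  "deltas": [
    [[-7,0,0],[0,0,0]],
    [[-14,0,-2],[0,0,0]],
    [[-21,0,-4],[0,0,0]],
    [[-27,0,-6],[0,0,0]],
    [[-33,0,-7],[0,0,0]]
  ]
}}

```text
time_s: 7.4
position: [0.5621, -0.1039, 0.0934]
ee_rot: [0.168, 2.439, -0.058]
ft_force: [-1.4, 0.4, -3.4]
opening: -0.0003
```

```bash
python3 -c "
from h import *
where()"
```

```text
t 7.4 TCP u,y,n [-14.8  -0.9  16.9] err rot deg [-0.   0.   0.2] F u,y,n [-3.3  0.2 -1.7] op -0.3 q [-0.42  0.16 -0.98 -0.24  0.18 -0.22]
```

Call:
{"api": "jog_arm", "payload": {
  "deltas": [
    [[-6,0,0],[0,0,0]],
    [[-12,0,0],[0,0,0]],
    [[-13,0,0],[0,0,0]],
    [[-10,0,-25],[0,0,0]],
    [[0,0,-65],[0,0,0]]
  ]
}}

```text
time_s: 7.9
position: [0.5213, -0.0986, 0.1425]
ee_rot: [0.168, 2.44, -0.057]
ft_force: [0.1, 0.0, 0.3]
opening: -0.0003
```

Call:
{"api": "jog_arm", "payload": {
  "deltas": [
    [[0,0,-45],[0,0,0]],
    [[0,0,-90],[0,0,0]],
    [[0,0,-90],[0,0,0]]
  ]
}}

```text
time_s: 8.2
position: [0.4625, -0.0908, 0.2165]
ee_rot: [0.167, 2.433, -0.062]
ft_force: [-0.5, 0.4, -0.5]
opening: 0.0005
```

```bash
python3 look.py i;python3 -c "
import cv2
a=cv2.imread('pics/i.png')[170:370,260:510];cv2.imwrite('pics/i2.png',cv2.resize(a,None,fx=3,fy=3,interpolation=2))"
```

```text
t 8.2 TCP u,y,n [-12.7  -1.2 175.8] err rot deg [ 0.1 -0.3  0.1] F u,y,n [-0.7  0.3 -0.1] op 0.5 q [-0.52 -0.24 -0.88  0.26  0.24 -0.3 ]
```

View pics/i2.png

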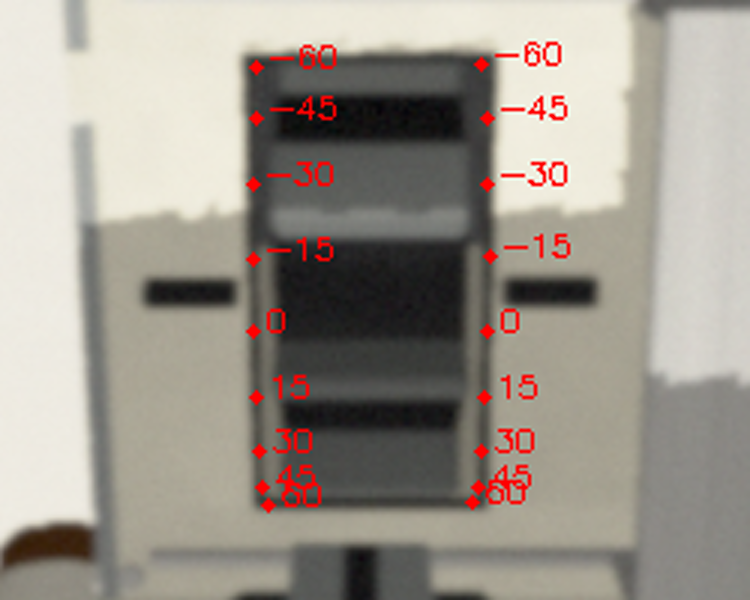

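Call:
{"api": "jog_arm", "payload": {
  "deltas": [
    [[12,1,40],[0,0,0]],
    [[25,1,80],[0,0,0]],
    [[38,1,115],[0,0,0]],
    [[40,1,130],[0,0,0]],
    [[40,1,130],[0,0,0]]
  ]
}}

```text
time_s: 8.75
position: [0.5157, -0.0961, 0.0827]
ee_rot: [0.169, 2.444, -0.055]
ft_force: [0.6, -0.0, 0.2]
opening: 0.0002
```

Call:
{"api": "jog_arm", "payload": {
  "deltas": [
    [[0,0,0],[0,0,0]]
  ]
}}

```text
time_s: 8.85
position: [0.5157, -0.0963, 0.0853]
ee_rot: [0.168, 2.441, -0.057]
ft_force: [0.2, 0.9, 0.8]
opening: 0.0002
```

```bash
python3 -c "
from h import *
where();go(-53,0,9)"
```

```text
t 8.85 TCP u,y,n [-56.    0.4  40.9] err rot deg [-0.   0.2  0.2] F u,y,n [0.5 0.9 0.5] op 0.2 q [-0.45  0.11 -1.08 -0.29  0.2  -0.24]
world [ 0.538 -0.1    0.063]
delta mm [-3.1 -0.4 31.9] turn [ 0.  -0.2 -0.2]
```

Call:
{"api": "jog_arm", "payload": {
  "deltas": [
    [[0,0,10],[0,0,0]],
    [[-1,0,20],[0,0,0]],
    [[-1,0,30],[0,0,0]],
    [[-1,0,34],[0,0,0]],
    [[-1,0,34],[0,0,0]]
  ]
}}

```text
time_s: 9.35
position: [0.5384, -0.0996, 0.0607]
ee_rot: [0.168, 2.44, -0.058]
ft_force: [-0.3, 0.9, 1.2]
opening: 0.0
```

```bash
python3 -c "
from h import *
where();go(-20,0,16)"
```

```text
t 9.35 TCP u,y,n [-54.3   0.2   7.3] err rot deg [0.  0.1 0.2] F u,y,n [0.5 0.8 1.1] op 0.0 q [-0.43  0.2  -1.09 -0.39  0.19 -0.23]
world [ 0.559 -0.103  0.089]
delta mm [-34.3  -0.   -8.7] turn [-0.  -0.1 -0.2]
```

Call:
{"api": "jog_arm", "payload": {
  "deltas": [
    [[-7,0,0],[0,0,0]],
    [[-14,0,-1],[0,0,0]],
    [[-20,0,-3],[0,0,0]],
    [[-25,0,-5],[0,0,0]],
    [[-29,0,-7],[0,0,0]]
  ]
}}

```text
time_s: 9.85
position: [0.556, -0.102, 0.0855]
ee_rot: [0.168, 2.439, -0.058]
ft_force: [0.4, 1.0, -2.0]
opening: 0.0002
```

Call:
{"api": "jog_arm", "payload": {
  "deltas": [
    [[-2,0,-1],[0,0,0]],
    [[-4,0,-1.5],[0,0,0]],
    [[-4.5,0,-1.5],[0,0,0]],
    [[-4.5,0,-1.5],[0,0,0]]
  ]
}}

```text
time_s: 10.25
position: [0.5583, -0.1024, 0.0888]
ee_rot: [0.168, 2.439, -0.058]
ft_force: [-1.5, 0.9, -1.1]
opening: -0.0001
```

```bash
python3 -c "
from h import *
where()"
```

```text
t 10.25 TCP u,y,n [-20.8   0.   15.9] err rot deg [0.  0.  0.2] F u,y,n [-1.9  0.7  0.2] op -0.1 q [-0.42  0.16 -0.99 -0.26  0.18 -0.22]
```

Back off down-slope slightly, retract, look.

Call:
{"api": "jog_arm", "payload": {
  "deltas": [
    [[4,0,0],[0,0,0]],
    [[4,0,-25],[0,0,0]],
    [[4,0,-70],[0,0,0]],
    [[-5,0,-115],[0,0,0]],
    [[-5,0,-155],[0,0,0]]
  ]
}}

```text
time_s: 10.75
position: [0.4627, -0.0894, 0.2128]
ee_rot: [0.167, 2.438, -0.058]
ft_force: [-0.1, -0.2, 0.0]
opening: -0.0001
```

Call:
{"api": "jog_arm", "payload": {
  "deltas": [
    [[0,0,0],[0,0,0]]
  ]
}}

```text
time_s: 10.85
position: [0.4627, -0.0898, 0.215]
ee_rot: [0.167, 2.434, -0.061]
ft_force: [0.4, 0.1, 0.8]
opening: 0.0002
```

```bash
python3 look.py j;python3 -c "
import cv2
a=cv2.imread('pics/j.png')[170:370,260:510];cv2.imwrite('pics/j2.png',cv2.resize(a,None,fx=3,fy=3,interpolation=2))"
```

```text
t 10.85 TCP u,y,n [-13.6  -0.2 174.7] err rot deg [ 0.1 -0.3  0.1] F u,y,n [0.9 0.2 0.4] op 0.2 q [-0.51 -0.24 -0.88  0.26  0.24 -0.29]
```

View pics/j2.png

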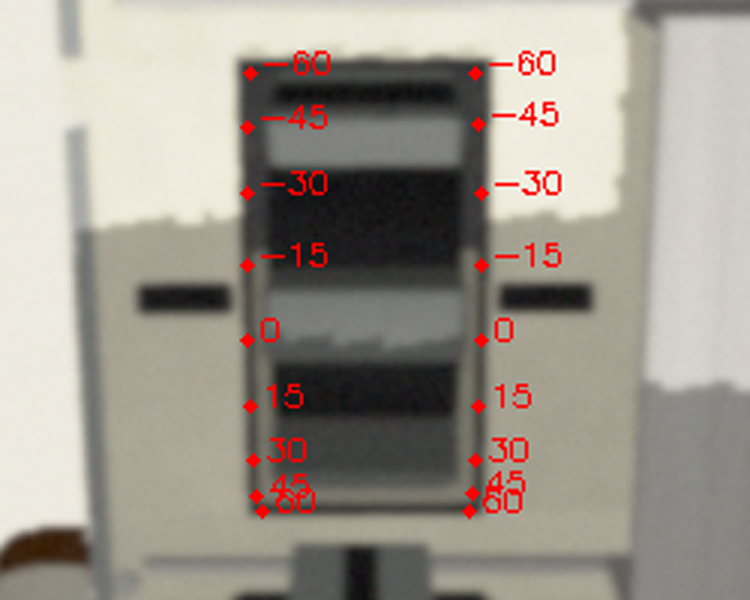

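```bash
python3 - <<'E'
from h import *
def f(u,y,n):
    q=proj('wrist',O+A@(np.array([u,y,n])/1e3))[0]*1.5;return ((q-[260,170])*3).round(0)
print('pointer faces',f(3,-38,5),f(-3,-38,5),f(3,-38,0))
for th in(-6,-4,-2,0,2):
    t=np.radians(th)
    print(th,[f(56*np.sin(t)+k*np.cos(t),0,-30+56*np.cos(t)-k*np.sin(t))[1] for k in(-8,8)])
E
```

```text
pointer faces [184. 325.] [183. 298.] [186. 319.]
-6 [np.float64(271.0), np.float64(352.0)]
-4 [np.float64(281.0), np.float64(361.0)]
-2 [np.float64(291.0), np.float64(370.0)]
0 [np.float64(301.0), np.float64(379.0)]
2 [np.float64(311.0), np.float64(388.0)]
```

Call:
{"api": "jog_arm", "payload": {
  "deltas": [
    [[0,20,0],[0,0,0]],
    [[0,45,15],[0,0,0]],
    [[0,70,40],[0,0,0]],
    [[1,85.5,70],[0,0,0]],
    [[1,85.5,90],[0,0,0]]
  ],
  "hand": 40
}}

```text
time_s: 11.4
position: [0.5321, -0.0104, 0.1383]
ee_rot: [0.165, 2.442, -0.056]
ft_force: [-0.6, 0.5, 0.5]
opening: 0.04
```

Call:
{"api": "jog_arm", "payload": {
  "deltas": [
    [[0,0,0],[0,0,0]],
    [[0,0,0],[0,0,0]]
  ]
}}

```text
time_s: 11.6
position: [0.531, -0.0124, 0.14]
ee_rot: [0.168, 2.442, -0.057]
ft_force: [-0.5, -0.1, -0.0]
opening: 0.0405
```

```bash
python3 look.py k;python3 -c "
from h import *
go(-15,85.4,44)"
```

```text
t 11.6 TCP u,y,n [-17.9  85.6  80.3] err rot deg [-0.   0.2  0.2] F u,y,n [-0.4 -0.1  0.3] op 40.5 q [-0.2  -0.   -0.96 -0.09  0.04 -0.05]
world [ 0.556 -0.016  0.114]
delta mm [-2.2  0.  36.9] turn [-0.  -0.1 -0.2]
```

View pics/k.png

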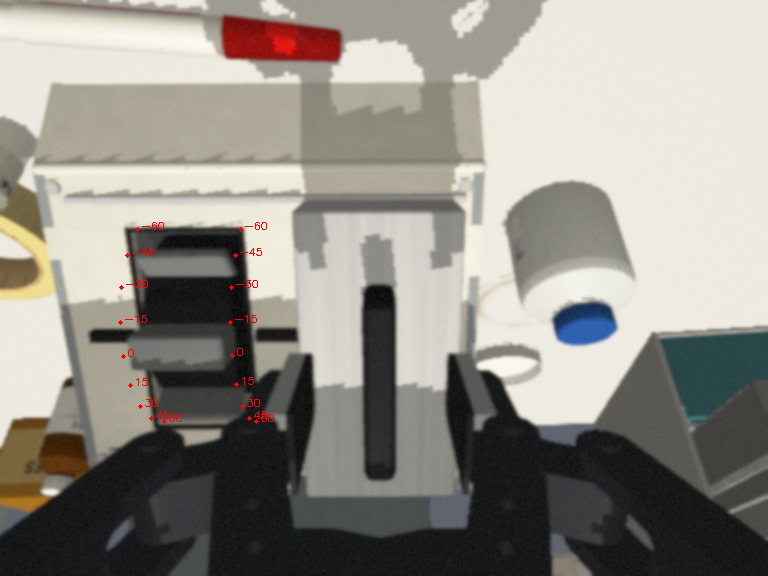

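Call:
{"api": "jog_arm", "payload": {
  "deltas": [
    [[-1,0,15],[0,0,0]],
    [[-2,0,30],[0,0,0]],
    [[-2,0,35],[0,0,0]],
    [[-2,0,35],[0,0,0]],
    [[-2,0,35],[0,0,0]]
  ]
}}

```text
time_s: 12.15
position: [0.555, -0.0159, 0.1163]
ee_rot: [0.168, 2.439, -0.058]
ft_force: [-0.4, -0.2, 0.4]
opening: 0.0396
```

Call:
{"api": "jog_arm", "payload": {
  "deltas": [
    [[0,0,0],[0,0,0]],
    [[0,0,0],[0,0,0]],
    [[0,0,0],[0,0,0]],
    [[0,0,0],[0,0,0]],
    [[0,0,0],[0,0,0]]
  ],
  "hand": 0
}}

```text
time_s: 12.65
position: [0.5552, -0.0159, 0.1164]
ee_rot: [0.168, 2.439, -0.059]
ft_force: [-8.1, -1.5, 10.0]
opening: 0.0109
```

```bash
python3 -c "
from h import *
where()"
```

```text
t 12.65 TCP u,y,n [-14.4  85.3  46.5] err rot deg [0.  0.  0.2] F u,y,n [ 0.4 -2.6 12.7] op 10.9 q [-0.2   0.09 -0.97 -0.18  0.04 -0.04]
```

Call:
{"api": "jog_arm", "payload": {
  "deltas": [
    [[0,-4,-0.7],[0,0,0]],
    [[0,-16,-0.7],[0,0,0]],
    [[0,-31,-0.7],[0,0,0]],
    [[0,-46,-0.7],[0,0,0]],
    [[0,-60,-0.7],[0,0,0]]
  ]
}}

```text
time_s: 13.15
position: [0.5471, -0.0755, 0.1165]
ee_rot: [0.167, 2.439, -0.057]
ft_force: [12.4, 1.1, -10.1]
opening: 0.0114
```

Call:
{"api": "jog_arm", "payload": {
  "deltas": [
    [[0,-10,0],[0,0,0]],
    [[0,-18,0],[0,0,0]],
    [[0,-24,0],[0,0,0]],
    [[0,-26,0],[0,0,0]],
    [[0,-26,0],[0,0,0]]
  ]
}}

```text
time_s: 13.65
position: [0.5438, -0.1003, 0.1165]
ee_rot: [0.166, 2.438, -0.055]
ft_force: [12.4, 6.2, -8.3]
opening: 0.0111
```

```bash
python3 -c "
from h import *
where()"
```

```text
t 13.65 TCP u,y,n [-14.2   0.2  46.6] err rot deg [-0.2 -0.   0.2] F u,y,n [  3.4   7.8 -13.7] op 11.1 q [-0.43  0.08 -0.97 -0.15  0.19 -0.23]
```

Call:
{"api": "jog_arm", "payload": {
  "deltas": [
    [[0,0,0],[0,0,0]],
    [[0,0,0],[0,0,0]],
    [[0,0,0],[0,0,0]],
    [[0,0,-30],[0,0,0]],
    [[0,0,-70],[0,0,0]]
  ],
  "hand": 40
}}

```text
time_s: 14.15
position: [0.4978, -0.0945, 0.1689]
ee_rot: [0.168, 2.443, -0.056]
ft_force: [0.5, -0.3, 0.5]
opening: 0.0397
```

Call:
{"api": "jog_arm", "payload": {
  "deltas": [
    [[0,0,-40],[0,0,0]],
    [[0,0,-70],[0,0,0]],
    [[0,0,-70],[0,0,0]],
    [[0,0,-70],[0,0,0]]
  ]
}}

```text
time_s: 14.55
position: [0.4542, -0.0891, 0.2241]
ee_rot: [0.168, 2.438, -0.059]
ft_force: [0.0, -0.5, -0.2]
opening: 0.0403
```

```bash
python3 look.py l; python3 -c "
from h import *
cv2.imwrite('pics/l_s.png',optics.get_image('scene')[:,:,::-1])"
```

```text
t 14.55 TCP u,y,n [-14.3  -0.7 187. ] err rot deg [ 0.1 -0.   0.2] F u,y,n [-0.  -0.5 -0.2] op 40.3 q [-0.53 -0.26 -0.87  0.31  0.25 -0.3 ]
```

View pics/l_raw.png

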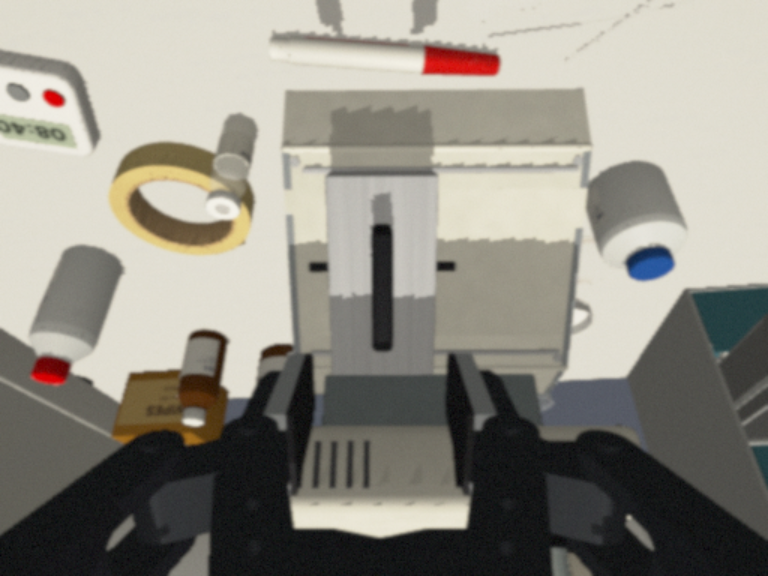

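View pics/l_s.png

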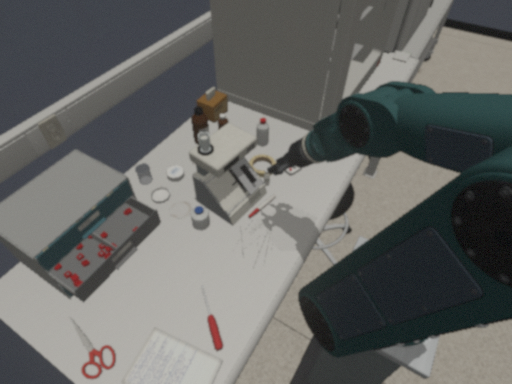

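The cover (cols 328–437) now sits evenly between the pointers (visible ends at cols 310 and 455). The handle is at col 382, and the other objects haven't moved. The gripper is clear of everything.

```bash
python3 -c "
from cell import r
print(r.hand_in())"
```

```text
the job is handed in; nothing more can be done
None
```

I slid the cover fully aside, rolled the wheel up with two ridge pushes until the wide ridge was level with the pointers, then slid the cover back and handed in at about 14.6 s.

- **Cover:** It started about 9 mm open rather than fully closed. It reached both end stops: the tool read y = 85.4 mm when open and 0.2 mm when closed, with about 7.5 N of reaction force at each. In the last picture it sits evenly between the pointers.
- **Wheel:** The last picture before closing put the wide ridge about 0.5° below level, measured against the pointers (the limit is 6.9°). My unadjusted pose model gave about -3°, because it was about 2.6 mm off along the slope. Both are within tolerance. I could not see the wheel once the cover was closed, so its final angle is not checked.
- **Forces:** The highest I read was about 16 N at the wrist, while gripping the handle. I only read it at the end of each move.
- **Bystanders:** The last pictures show the jar, tape, pen, screwdriver, wash bottle and vial where they started. I judged this by eye and did not measure it.

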